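# Work the spring-return lock of the valuables box with its key

### The arm

A 6-joint arm with a two-finger parallel gripper is mounted at the origin on a cart in front of the work surface, level with it; the furniture and walls round the work are solid. World frame = base frame: x ahead of the robot, y to its left, z up, the work surface at z = 0. Lengths are in m, angles in degrees, forces in N, time in s.
With the tool pointing down it reaches from about 0.4 to 0.825 m from the base axis. Payload 7 kg.
Tool frame: the origin (TCP) lies at the very end of the fingers, on their centre line; the grasp point (between the pads) lies r.grip_depth behind it (r.grip_depth is the distance from the TCP to the grasp point, in m); z points along the fingers, y is the direction in which the jaws open and shut (so a half turn about z gives the same grasp; the last joint's range is limited). The gripper opens to 88 mm and grips with 3 to 60 N. Pads are 19 mm wide; open, the fingers measure 130 mm over their backs; the gripper's body (78 mm by 193 mm) begins 47 mm behind the grasp point.
Start: joints at [85.778, 20.546, 0.682, 0, -70.136, -16.507], TCP at [0.239, 0.631, 0.192] pointing down, gripper open.
Joint ranges: [-176.03, 176.03], [-82.01, 121.73], [-58.28, 71.71], [-173.87, 95.51], [-174.79, -0.11], [-173.66, 173.66]. Speed limits (degrees/s): [136.94, 136.94, 172.46, 180, 180, 180].

### API

Orientations are given as [roll, pitch, yaw] about the fixed x, y, z axes, in that order (R = Rz(yaw) Ry(pitch) Rx(roll)).
In Python, from plant import r gives the robot as it stands. The module is installed in compiled form; this text tells all that it offers.
- The arm moves only by the tool step_arm, never from a script. Its argument "increments" is a list of rows, each a list of 3 entries, a list of its own where there are three numbers: the shift along the tool's x, y, z in m, then the turn, a rotation vector about the tool's x, y, z in rad, then the closure, from 0 (fully open) to 1 (shut). In form: [[[x, y, z], [wx, wy, wz], grip], ...]. A call has 1 to 10 rows; each row is the pose to reach, as a shift and turn from the pose commanded when the call began, along the tool's axes at that moment; what a row does not reach only later rows make up. A row lasts 1/10 s, in which the tool goes at most 50 mm and 8.59 degrees, less where a joint would pass 70% of its speed; a pose out of reach is approached as far as the arm can. A call with a gripper value outside its range is refused whole. The fingers move at their own pace and stop on an object; "force" is the grip in N (left out, the last holds). Time passes only in rows, so rows that repeat a pose let the fingers close. It gives the time, the measured TCP pose, the force and the opening at its end, in the units of the state.
- r.get_state(): the state, without advancing time (a new reading comes with each control period).
- r.capture(name): name is "scene" or "top"; returns a dict with "color" (480x640x3 uint8, red, green, blue), "intrinsics" (3x3 intrinsics, pixels), "rvec" (rotation vector, rad) and "tvec" (3), from world to camera coordinates, as OpenCV has them. Camera axes: x right, y down, z forward; pixel columns grow to the right and rows downward; lengths in m; the calibration is good to about 2 mm. A picture is of the moment at which its call begins. There is no depth.
- r.close_job(): hands the job in, once; it reports no verdict.
The state is a dict: "time_s": time; "joints": joint angles; "qd": joint speeds; "joint_torque": joint torques, N m; "tcp_pos": TCP position; "eef_rot": TCP orientation; "contact_force": force on the tool from outside, world axes, zero at the start; "moment": the same for the moment, N m; "gripper_width": finger opening in m.
Only numpy, scipy, OpenCV 4.12 (cv2) and the standard library are available. Lean on these libraries where they do the work, as an engineer would, in place of code of your own. Each camera call takes 0.05 s, during which the arm holds its last target.

### The job

Take the blue-handled key out of its stand and push it down into the lock on top of the grey steel box, wiggling or pressing past the sticky pins until its collar sits on the lock face. Only then turn it a quarter turn clockwise (seen from above), all the way to the stop, so that the spring-loaded bolt is drawn, and finish while still gripping the key and holding it turned, pushed fully home. Do not disturb the other things on the bench.

Things in the scene. Friction and masses are not known exactly. Their poses are not given: they have to be found in the camera images.
- key_bow (a point): Centre of the blue flat handle (bow) of the loose steel key: grip here. The key stands upright, blade down, in its stand; z up. Bow 34 mm along the key's x, 10 mm thick along y, 32 mm tall (16 mm above and below this point); under it a neck 14 x 8 x 14 mm, then a round collar 23 mm across, 4 mm thick. A half turn about z makes no difference. 50 g.
- key_tip (a point): Tip of the key's blade, on its axis, 68 mm under the centre of the bow; same axes. The blade is 14 mm (x) by 5 mm (y) and 34 mm long, tapered over its last 10 mm to 9 x 2 mm.
- key_collar (a point): Underside of the key's collar, on its axis, 34 mm under the centre of the bow and 34 mm above the tip; it rests on the stand now and on the lock face when the key is fully in.
- key_stand: Small fixed stand: black foot 74 x 74 x 9 mm, grey block 46 x 36 mm up to 45 mm height. The key's blade stands 34 mm deep in a slot in its top, slot length along the stand's x, about 2 mm play. Origin: centre of its underside, z up. Lift the key straight up.
- lock_box: Grey steel box with a blue lid panel, fixed to the bench, 140 (x) by 180 (y) by 75 mm; origin: centre of its underside, x from the lock to the staple. Round lock on top, 40 mm toward -x of the origin, housing 62 mm across, face 90 mm above the bench; toward +x of it a bolt case (87 mm high) and a staple (91 mm). May stand left or right of the key stand.
- keyhole (a point): Centre of the keyhole's mouth on the brass plug's face (38 mm across, facing up, 90 mm above the bench). z up, x along the slot; turns with the plug. Slot 16 mm (x) by 6.5 mm (y), mouth bevelled 2 mm, 38 mm deep. Two pairs of sticky pins, 11 and 21 mm down in its long sides, resist a downward push with about 6 to 18 N, less with a small wiggle, then stay aside.
- lock_plug (a joint): Turn of the plug: 0 at rest (slot along the box's x, to the red dot), grows clockwise seen from above, stop at 1.5 rad (slot to the green dot). A spring drives it back when let go: about 0.02 N m at rest, 0.09 N m at the stop. The key has 0.1 to 0.2 rad play in the slot, so the hand must turn about 1.65 rad.
- bolt (a joint): Brass bolt of the lock, drawn by the plug: 0 shot through the staple, 0.022 m drawn back into its case when the plug is at its stop.
- parcel_scale: Fixed parcel scale at the left of the bench with cartons on it and a black display on a post at its right side; all of it stays below 0.30 m height, so travel over it higher than that. Origin: centre of its underside.
- tape_measure_centre (a point): Bystander: yellow tape measure, 38 x 68 x 62 mm, loose; its centre.
- label_roll_centre (a point): Bystander: grey-white label roll standing on end, 70 mm across, 60 mm tall, loose; its centre.
- note_pad_centre (a point): Bystander: yellow note pad, 76 x 77 x 13 mm, loose; its centre.

How it is judged (in metres and radians):
On the way, in this order (a step that is already met when the one before it is completed fails the run):
1. the key is lifted clear of its stand, held by the fingers (height (world z) of key_tip above 0.06 m and contact force between the fingers and key above 1 N), for 0.1 s.
2. the key is pushed fully into the lock (collar within 3 mm of the lock face) while the plug is still at rest (under 0.3 rad) (z of key_collar in the frame of keyhole below 0.003 m and horizontal distance between key_collar and keyhole below 0.003 m and value of joint lock_plug below 0.3 rad), for 0.1 s.
At the end, for the whole second after the job is handed in: The plug stands turned clockwise beyond 1.3 rad with the bolt drawn more than 18 mm, held there by the fingers on the key (contact force over 2 N), the key upright within 0.12 rad and its collar within 3 mm of the lock face in height and sideways, through the last second (value of joint lock_plug above 1.3 rad and value of joint bolt above 0.018 m and z of key_collar in the frame of keyhole below 0.003 m and horizontal distance between key_collar and keyhole below 0.003 m and angle between the z axis of key_collar and the z axis of keyhole, either way round below 0.12 rad and contact force between the fingers and key above 2 N); the arm keeps its last pose, push and grip.
It fails at once if the plug is turned beyond 0.4 rad with the key not fully in (collar more than 6 mm off the lock face) (value of joint lock_plug above 0.4 rad and z of key_collar in the frame of keyhole above 0.006 m).
It fails at once if a bystander (tape measure, label roll, note pad) is shifted more than 30 mm (distance of any of tape_measure_centre, label_roll_centre, note_pad_centre from where it was at the start of the episode above 0.03 m).
It also fails if it takes over 54 s, if anything falls off the work surface, if the arm or the gripper's body presses on something with over 40 N, if the wrist force passes 120 N, or if a joint passes its speed limit or range.

## Working session

There is one attempt and no reset: what is moved stays moved. The work goes in short steps, Python scripts to look and compute and a tool call to move; the robot and the scene stay as the last step left them, time stands still between calls to the robot, and variables do not carry over. Pictures are saved under pics/ and viewed, and the job is handed in when it is done.

Besides the shell and the picture viewer there is one more tool, called after "Call:" as a command line: name --argument value ..., lists and objects as JSON in quotes. step_arm: Moves the arm, as the interface text tells. Its arguments: {"type":"object","properties":{"increments":{"type":"array","items":{"type":"array"}},"force":{"type":"number"}},"required":["increments"]}

```bash
mkdir -p pics
python3 - <<'E'
from plant import r
import cv2,pickle
print(r.get_state(), r.grip_depth)
for n in("scene","top"):
    c=r.capture(n); pickle.dump(c,open(n+'0.pkl','wb'))
    cv2.imwrite(f'pics/{n}0.png',c['color'][:,:,::-1]); print(n,c['intrinsics'],c['rvec'],c['tvec'])
E
```

```text
{'time_s': 0.0, 'joints': array([ 8.57784984e+01,  2.05896025e+01,  6.33876747e-01, -2.06296519e-02,
       -7.01332439e+01, -1.65064000e+01]), 'qd': array([-0.05617554, -0.00550364,  0.03395303, -0.04653023,  0.02980897,
        0.00242476]), 'joint_torque': array([-1.84541437e-03, -5.82711983e+01,  2.93053079e+01,  6.99680284e+00,
        6.86382395e-03, -1.73519720e-04]), 'tcp_pos': array([0.23874275, 0.63080183, 0.19074257]), 'eef_rot': array([ 1.79909186e+02, -6.68674602e-03, -2.07349220e+01]), 'contact_force': array([-0.02195415,  0.08985419,  0.56480478]), 'moment': array([-0.01410946, -0.04752602, -0.03276982]), 'gripper_width': 0.08717017915529379} 0.0188
scene [[460.98584118   0.         309.2084351 ]
 [  0.         460.98584118 232.70783279]
 [  0.           0.           1.        ]] [ 0.29821504 -2.92564724  0.89666687] [0.65515622 0.10852635 1.36546305]
top [[490.12779156   0.         314.8423018 ]
 [  0.         490.12779156 239.53751012]
 [  0.           0.           1.        ]] [ 2.17008135 -2.22094629  0.04842364] [0.07249107 0.62776698 1.32597819]
```

View pics/scene0.png

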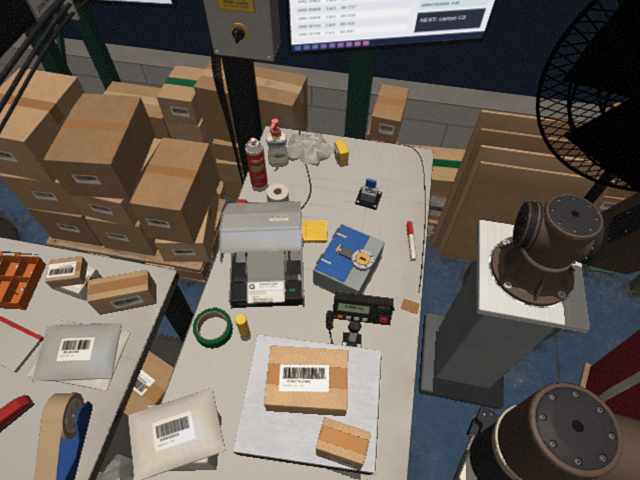

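View pics/top0.png

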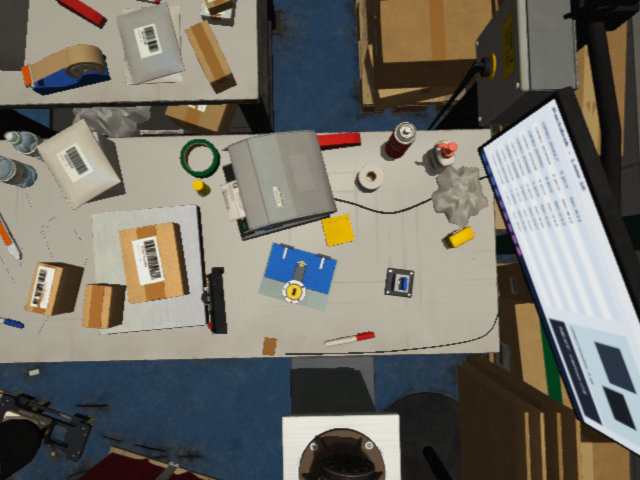

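```bash
cat > h.py <<'E'
import numpy as np,cv2,pickle
def load(f): return pickle.load(open(f,'rb'))
def proj(c,P):
    return cv2.projectPoints(np.array(P,float).reshape(-1,1,3),c['rvec'],c['tvec'],c['intrinsics'],None)[0].reshape(-1,2)
def ray(c,uv,z):
    R=cv2.Rodrigues(c['rvec'])[0]; t=np.array(c['tvec']).reshape(3)
    o=-R.T@t; d=R.T@np.linalg.inv(c['intrinsics'])@np.array([uv[0],uv[1],1.])
    return o+d*(z-o[2])/d[2]
def crop(c,x0,y0,x1,y1,s,fn):
    im=c['color'][y0:y1,x0:x1,::-1]
    cv2.imwrite(fn,cv2.resize(im,None,fx=s,fy=s,interpolation=cv2.INTER_CUBIC))
E
python3 - <<'E'
from h import *
t=load('top0.pkl');s=load('scene0.pkl')
print(proj(t,[[0,0,0],[.239,.631,.19],[0.5,0,0]]),proj(s,[[0,0,0],[.239,.631,.19]]))
crop(t,250,210,430,330,4.4,'pics/tc.png')
crop(s,310,165,410,305,4.2,'pics/sc.png')
E
```

```text
[[341.63752882 471.58208237]
 [ 74.08101167 407.86056868]
 [336.97681803 286.18622456]] [[530.39182037 269.3467669 ]
 [459.78496188 478.13464759]]
```

View pics/tc.png

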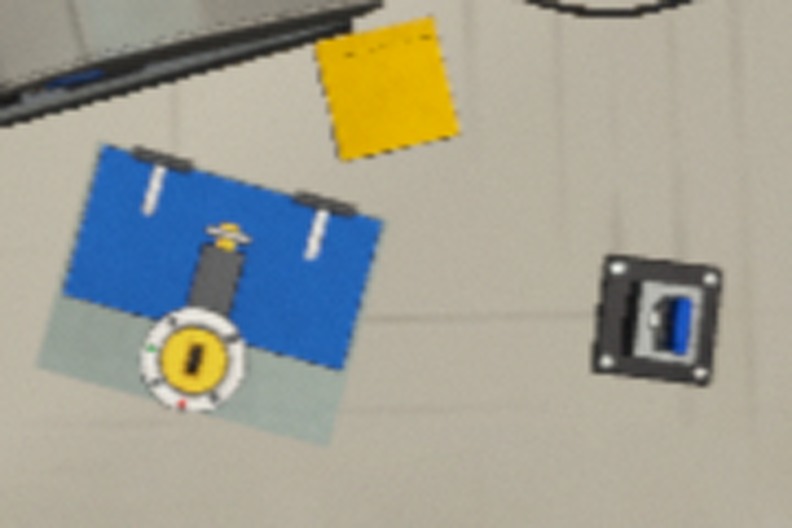

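View pics/sc.png

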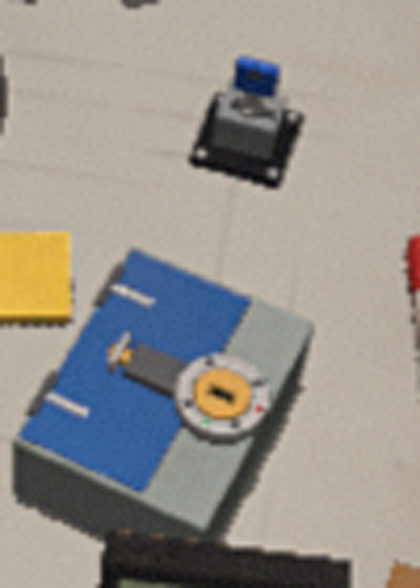

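Run:
```python
from h import *
from scipy.optimize import least_squares
t=load('top0.pkl');s=load('scene0.pkl')
def blob(c,box,f):
    x0,y0,x1,y1=box; im=c['color'][y0:y1,x0:x1].astype(int)
    m=f(im[...,0],im[...,1],im[...,2]).astype(np.uint8)
    n,l,st,ce=cv2.connectedComponentsWithStats(m)
    k=1+np.argmax(st[1:,4]); m=(l==k).astype(np.uint8)
    cs,_=cv2.findContours(m,cv2.RETR_EXTERNAL,cv2.CHAIN_APPROX_NONE)
    return st[k]+[x0,y0,0,0,0],ce[k]+[x0,y0],cs[0].reshape(-1,2)+[x0,y0],l==k
brass=lambda R,G,B:(R>150)&(G>100)&(B<0.6*R)
blue=lambda R,G,B:(B>1.6*R)&(B>90)
for n,c,b1,b2 in(('top',t,(275,275,315,310),(390,265,420,300)),('scene',s,(345,245,380,275),(355,170,385,200))):
    for nm,b,f,z in(('plug',b1,brass,.09),('bow',b2,blue,.079)):
        st,ce,ct,m=blob(c,b,f)
        print(n,nm,st,ce, 'ell',cv2.fitEllipse(ct) if len(ct)>5 else '', cv2.minAreaRect(ct))
        print('  world at z',ray(c,ce,z), 'ellipse', ray(c,cv2.fitEllipse(ct)[0],z))
# dark slot inside plug
for n,c,b in(('top',t,(287,285,301,298)),('scene',s,(355,252,372,266))):
    g=cv2.cvtColor(c['color'],cv2.COLOR_RGB2GRAY)[b[1]:b[3],b[0]:b[2]]; print(g)
# foot corners top view
f=lambda x,y:(250+(x+.5)/4.4-.5,210+(y+.5)/4.4-.5)
P=[ray(t,f(*p),.009)[:2] for p in((605,255),(721,268),(711,385),(591,372))]
P=np.array(P);print(P,P.mean(0),[np.linalg.norm(P[i]-P[i-1]) for i in range(4)])
for i in range(4):
    d=P[i]-P[i-1];print(np.degrees(np.arctan2(d[1],d[0])))
P=np.array([ray(t,f(*p),.075)[:2] for p in((103,143),(384,218),(330,447),(37,370))])
print(P,P.mean(0),[np.linalg.norm(P[i]-P[i-1]) for i in range(4)])
for i in range(4):
    d=P[i]-P[i-1];print(np.degrees(np.arctan2(d[1],d[0])))
```

```text
top plug [286 284  16  15 157] [293.67515924 291.41401274] ell ((293.68035888671875, 291.38677978515625), (13.815339088439941, 14.598409652709961), 93.36056518554688) ((293.7500305175781, 291.2500305175781), (14.142135620117188, 14.849241256713867), 45.0)
  world at z [0.49350722 0.11518793 0.09      ] ellipse [0.49357663 0.1151731  0.09      ]
top bow [403 278   4  13  43] [404.48837209 283.65116279] ell ((404.49273681640625, 283.5982971191406), (3.1572318077087402, 12.53074836730957), 4.778684616088867) ((404.5, 284.0), (12.0, 3.0), 90.0)
  world at z [ 0.50636224 -0.17196285  0.079     ] ellipse [ 0.50649854 -0.17197849  0.079     ]
scene plug [356 253  14  12 112] [362.36607143 258.33035714] ell ((362.3782653808594, 258.3304748535156), (10.667143821716309, 13.243429183959961), 99.71355438232422) ((362.5, 258.5), (11.0, 13.0), 90.0)
  world at z [0.49273892 0.11669851 0.09      ] ellipse [0.49270555 0.1166921  0.09      ]
scene bow [366 179  10   5  26] [370.96153846 180.57692308] ell ((371.14849853515625, 180.64308166503906), (2.516140937805176, 10.400289535522461), 105.188323974
[... 1943 characters left out ...]
11 163 195 191 176 120]]
[[ 0.54810739 -0.13820892]
 [ 0.53837248 -0.21008982]
 [ 0.46606432 -0.20152501]
 [ 0.47579494 -0.12734085]] [ 0.50708478 -0.16929115] [np.float64(0.07312458812453969), np.float64(0.07253711840577744), np.float64(0.0728136345029203), np.float64(0.07481961274012167)]
-8.547195192774359
-97.71270713632015
173.24485391052187
82.52726511218165
[[0.6222256  0.16719505]
 [0.57386307 0.00145565]
 [0.43966542 0.03669667]
 [0.48883816 0.2087707 ]] [0.53114806 0.10352952] [np.float64(0.13971665374525336), np.float64(0.17265133222066814), np.float64(0.1387477542053644), np.float64(0.17896208363257202)]
-17.311780490133533
-106.26717293685935
165.28604729129384
74.05191476637252
```

Run:
```python
from h import *
t=load('top0.pkl');s=load('scene0.pkl')
for c in(t,s):
    R=cv2.Rodrigues(c['rvec'])[0];print(-R.T@np.array(c['tvec']).reshape(3))
print(ray(t,(404.49,283.65),.095))
print('z.079 in scene',ray(s,(370.96,180.58),.079),ray(s,(370.96,180.58),.095))
B=lambda x,y,yaw:np.array([[x,y,.079]]+[[x+np.cos(a)*i*.017-np.sin(a)*j*.005,y+np.sin(a)*i*.017+np.cos(a)*j*.005,.079+k*.016] for a in[np.radians(yaw)] for i in(-1,1) for j in(-1,1) for k in(-1,1)])
for n,c,b in(('t',t,(385,262,420,305)),('s',s,(350,165,390,215))):
    x0,y0,x1,y1=b;S=14
    im=cv2.resize(c['color'][y0:y1,x0:x1,::-1],None,fx=S,fy=S,interpolation=cv2.INTER_NEAREST)
    q=(proj(c,B(.5071,-.1693,-7.6))-[x0,y0]+.5)*S; h=cv2.convexHull(q[1:].astype(np.int32))
    cv2.polylines(im,[h],True,(0,0,255),1)
    k=(proj(c,B(.5071,-.1693,-7.6)[[2,4,8,6]])-[x0,y0]+.5)*S
    cv2.polylines(im,[k.astype(np.int32)],True,(0,255,255),1)
    a=np.radians(-7.6)
    for w,z in((.037,0.009),(.023,.045)):
      hy=.037 if w>.03 else .018
      F=[[.5071+np.cos(a)*i*w-np.sin(a)*j*hy,-.1693+np.sin(a)*i*w+np.cos(a)*j*hy,z] for i,j in((1,1),(1,-1),(-1,-1),(-1,1))]
      k=(proj(c,F)-[x0,y0]+.5)*S;cv2.polylines(im,[k.astype(np.int32)],True,(0,255,0),1)
    cv2.imwrite(f'pics/ov_{n}.png',im)
```

```text
[0.56546642 0.05402445 1.35458244]
[0.49493312 0.79376188 1.19602686]
[ 0.50710647 -0.16913248  0.095     ]
z.079 in scene [ 0.50638286 -0.17968826  0.079     ] [ 0.50621886 -0.16574482  0.095     ]
```

View pics/ov_t.png

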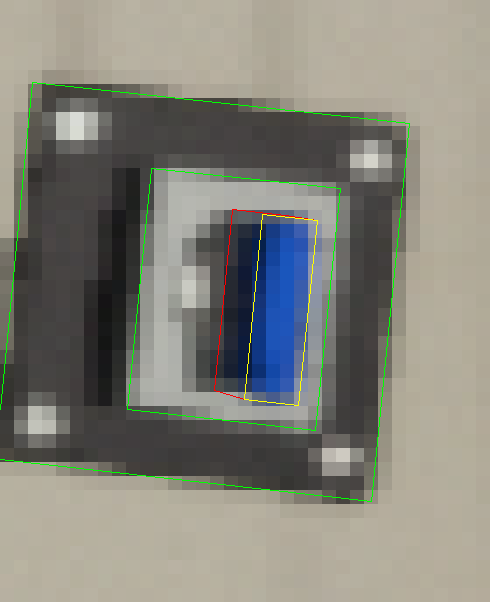

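View pics/ov_s.png

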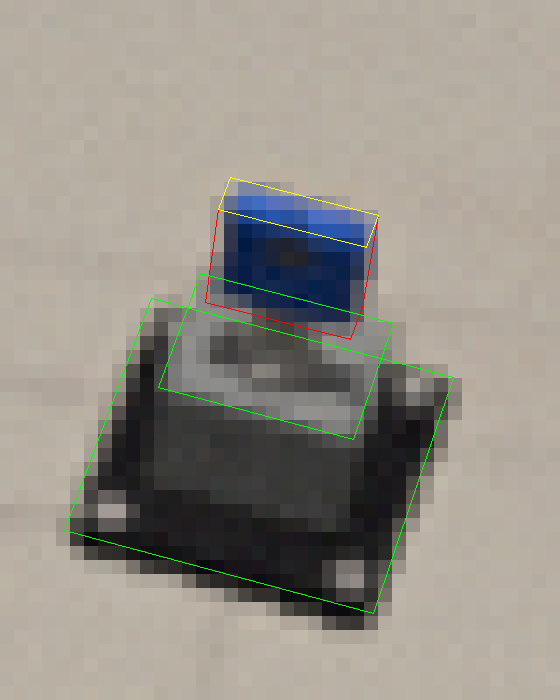

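Call:
step_arm --increments '[[[0,0,-0.05],[0,0,0],0],[[0,0,-0.1],[0,0,0],0],[[0,0,-0.16],[0,0,0],0],[[0,0,-0.16],[0,0,0],0],[[0,0,-0.16],[0,0,0],0]]'

```text
time_s: 0.6
tcp_pos: [0.2391, 0.6321, 0.3543]
eef_rot: [-179.8, 0.1, -20.7]
contact_force: [0.3, 0.0, -0.3]
gripper_width: 0.0875
```

```bash
cat >> h.py <<'E'
from scipy.spatial.transform import Rotation as Ro
def inc(target,yaw,st=None):
    from plant import r
    st=st or r.get_state()
    R=Ro.from_euler('xyz',st['eef_rot'],degrees=True)
    Rt=Ro.from_euler('xyz',[180,0,yaw],degrees=True)
    print('now',st['time_s'],st['tcp_pos'].round(4),st['eef_rot'].round(2),'F',st['contact_force'].round(1),'w',round(st['gripper_width'],4),'q',st['joints'].round(1))
    d=R.inv().apply(np.array(target)-st['tcp_pos']); w=(R.inv()*Rt).as_rotvec()
    print('shift',d.round(4),'rot',w.round(4),'deg',np.degrees(np.linalg.norm(w)).round(1)); return d,w
E
python3 -c "
from h import *
inc([.507,-.1685,.25],-7.6)
t=load('top0.pkl');print(ray(t,(222,300),.2),ray(t,(222,300),.1))"
```

```text
now 0.6 [0.2391 0.6321 0.3543] [-1.7976e+02  6.0000e-02 -2.0730e+01] F [ 0.3  0.  -0.3] w 0.0875 q [ 85.8  17.7  17.1   0.  -89.2 -16.5]
shift [0.534  0.6543 0.101 ] rot [-0.0043  0.0005 -0.2292] deg 13.1
[0.48354455 0.27845296 0.2       ] [0.47644918 0.29789102 0.1       ]
```

Call:
step_arm --increments '[[[0.534,0.654,0],[0,0,-0.23],0],[[0.534,0.654,0],[0,0,-0.23],0],[[0.534,0.654,0],[0,0,-0.23],0],[[0.534,0.654,0],[0,0,-0.23],0],[[0.534,0.654,0],[0,0,-0.23],0],[[0.534,0.654,0],[0,0,-0.23],0],[[0.534,0.654,0],[0,0,-0.23],0],[[0.534,0.654,0],[0,0,-0.23],0],[[0.534,0.654,0],[0,0,-0.23],0],[[0.534,0.654,0],[0,0,-0.23],0]]'

```text
time_s: 1.6
tcp_pos: [0.3969, 0.1548, 0.3502]
eef_rot: [179.9, 0.1, -7.5]
contact_force: [1.5, 0.0, 0.6]
gripper_width: 0.0873
```

```bash
python3 -c "
from h import *
inc([.507,-.1685,.25],-7.6)"
```

```text
now 1.6 [0.3969 0.1548 0.3502] [ 1.7993e+02  9.0000e-02 -7.5100e+00] F [1.5 0.  0.6] w 0.0873 q [ 48.   -7.8 -11.7  -0.  -86.2  34.5]
shift [0.1515 0.306  0.1003] rot [0.0012 0.0015 0.0016] deg 0.1
```

Call:
step_arm --increments '[[[0.1515,0.306,0.1],[0,0,0],0],[[0.1515,0.306,0.1],[0,0,0],0],[[0.1515,0.306,0.1],[0,0,0],0],[[0.1515,0.306,0.1],[0,0,0],0],[[0.1515,0.306,0.1],[0,0,0],0],[[0.1515,0.306,0.1],[0,0,0],0],[[0.1515,0.306,0.1],[0,0,0],0],[[0.1515,0.306,0.1],[0,0,0],0],[[0.1515,0.306,0.1],[0,0,0],0],[[0.1515,0.306,0.1],[0,0,0],0]]'

```text
time_s: 2.6
tcp_pos: [0.507, -0.1657, 0.2509]
eef_rot: [180.0, 0.1, -7.6]
contact_force: [-0.9, 0.4, 0.1]
gripper_width: 0.0874
```

```bash
cat > look.py <<'E'
import sys
from h import *
from plant import r
tag=sys.argv[1]
for n in('top','scene'):
    c=r.capture(n); pickle.dump(c,open(n+tag+'.pkl','wb'))
    b=[int(v) for v in sys.argv[2 if n=='top' else 3].split(',')]
    crop(c,*b,float(sys.argv[4]),f'pics/{n}{tag}.png')
E
python3 look.py 1 340,210,470,330 320,110,420,230 5
python3 -c "
from h import *
inc([.507,-.1685,.12],-7.6)"
```

```text
now 2.7 [ 0.5075 -0.165   0.2519] [-1.7999e+02 -3.0000e-02 -7.4700e+00] F [-0.8 -0.6  0.4] w 0.0876 q [  3.    5.1 -11.6  -0.  -73.3  79.5]
shift [-1.000e-04  3.500e-03  1.319e-01] rot [-0.0003 -0.0005  0.0023] deg 0.1
```

View pics/top1.png

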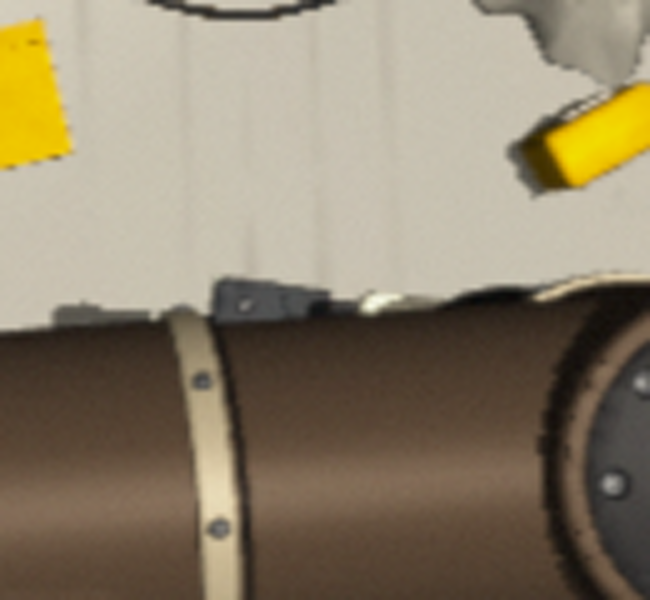

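View pics/scene1.png

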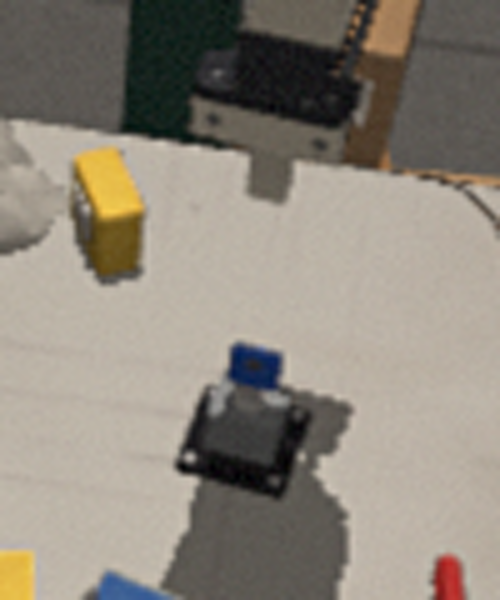

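Call:
step_arm --increments '[[[0,0.0035,0.04],[0,0,0],0],[[0,0.0035,0.08],[0,0,0],0],[[0,0.0035,0.12],[0,0,0],0],[[0,0.0035,0.15],[0,0,0],0],[[0,0.0035,0.165],[0,0,0],0],[[0,0.0035,0.165],[0,0,0],0],[[0,0.0035,0.165],[0,0,0],0]]'

```text
time_s: 3.4
tcp_pos: [0.5078, -0.1688, 0.0877]
eef_rot: [180.0, -0.1, -7.4]
contact_force: [-0.5, 0.1, 1.3]
gripper_width: 0.0878
```

```bash
python3 look.py 2 340,210,470,330 310,110,430,220 6
python3 -c "
from h import *
inc([.507,-.1685,.053],-7.6)"
```

```text
now 3.5 [ 0.5083 -0.1691  0.0883] [-1.7999e+02 -1.6000e-01 -7.4800e+00] F [ 0.4 -0.1 -0.3] w 0.0878 q [  2.6  12.8 -25.1   0.  -52.   79.9]
shift [-0.0015 -0.0004  0.0353] rot [-0.0002 -0.0028  0.002 ] deg 0.2
```

View pics/scene2.png

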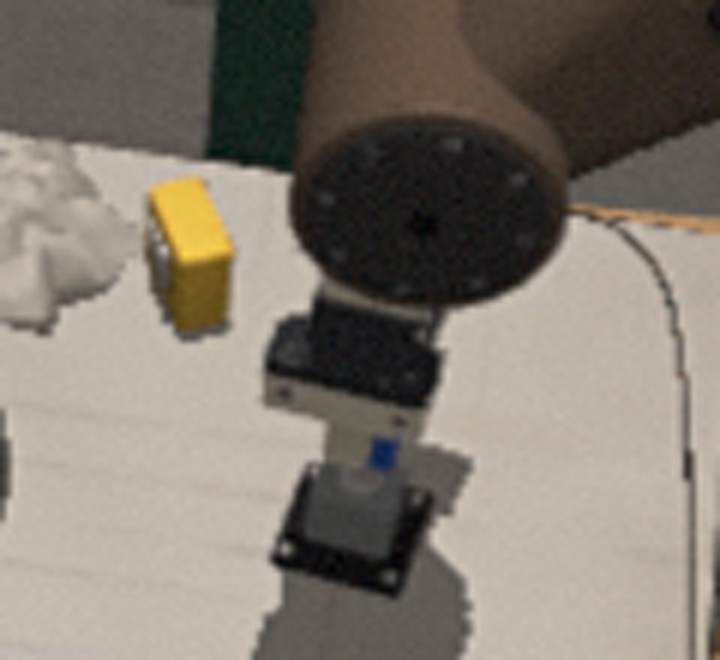

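Call:
step_arm --increments '[[[-0.0015,0,0.012],[0,0,0],0],[[-0.0015,0,0.024],[0,0,0],0],[[-0.0015,0,0.035],[0,0,0],0],[[-0.0015,0,0.035],[0,0,0],0],[[-0.0015,0,0.035],[0,0,0],0]]'

```text
time_s: 4.0
tcp_pos: [0.5053, -0.1695, 0.0511]
eef_rot: [180.0, 0.1, -7.6]
contact_force: [0.6, -0.9, 1.6]
gripper_width: 0.0876
```

Call:
step_arm --increments '[[[0,0,0],[0,0,0],0.5],[[0,0,0],[0,0,0],0.8],[[0,0,0],[0,0,0],1],[[0,0,0],[0,0,0],1],[[0,0,0],[0,0,0],1],[[0,0,0],[0,0,0],1],[[0,0,0],[0,0,0],1],[[0,0,0],[0,0,0],1],[[0,0,0],[0,0,0],1]]' --force 10

```text
time_s: 4.9
tcp_pos: [0.5057, -0.1694, 0.0517]
eef_rot: [-180.0, -0.0, -7.6]
contact_force: [-0.2, 0.3, -0.1]
gripper_width: 0.0212
```

```bash
python3 look.py 3 340,210,470,330 310,110,430,220 6
python3 -c "
from h import *
inc([.507,-.1685,.053],-7.6);from plant import r;print(r.get_state()['moment'])"
```

```text
now 5.0 [ 0.5056 -0.1694  0.0516] [180.     0.    -7.55] F [ 0.   0.3 -0.1] w 0.0131 q [  2.6  15.2 -27.6   0.  -47.2  79.9]
shift [ 0.0013 -0.0011 -0.0014] rot [0.     0.0001 0.0009] deg 0.1
[-0.04639885  0.00205539  0.05446484]
```

View pics/scene3.png

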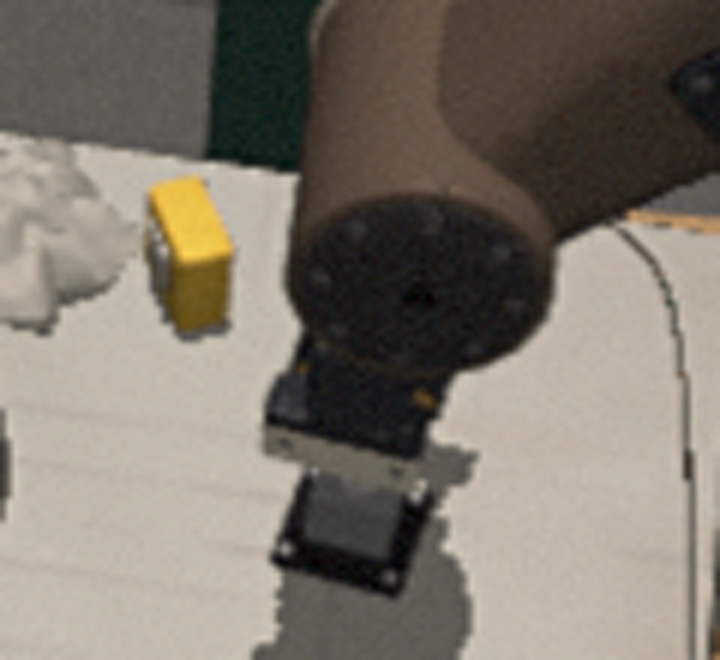

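Width still closing (13 mm). Let it finish, then raise grip force.

Call:
step_arm --increments '[[[0,0,0],[0,0,0],1],[[0,0,0],[0,0,0],1],[[0,0,0],[0,0,0],1],[[0,0,0],[0,0,0],1],[[0,0,0],[0,0,0],1]]'

```text
time_s: 5.5
tcp_pos: [0.5056, -0.1694, 0.0516]
eef_rot: [180.0, 0.0, -7.6]
contact_force: [-0.1, 0.4, -0.6]
gripper_width: 0.0098
```

```bash
python3 -c "
from h import *
inc([.507,-.1685,.053],-7.6);from plant import r;print(r.get_state()['moment'])"
```

```text
now 5.5 [ 0.5056 -0.1694  0.0516] [180.     0.    -7.55] F [-0.1  0.4 -0.6] w 0.0098 q [  2.6  15.2 -27.6  -0.  -47.2  79.9]
shift [ 0.0013 -0.0011 -0.0014] rot [0.     0.0001 0.0008] deg 0.0
[-0.09425121  0.03525633  0.01751927]
```

Call:
step_arm --increments '[[[0,0,0],[0,0,0],1],[[0,0,0],[0,0,0],1],[[0,0,-0.01],[0,0,0],1],[[0,0,-0.025],[0,0,0],1],[[0,0,-0.045],[0,0,0],1],[[0,0,-0.075],[0,0,0],1],[[0,0,-0.11],[0,0,0],1],[[0,0,-0.13],[0,0,0],1],[[0,0,-0.13],[0,0,0],1],[[0,0,-0.13],[0,0,0],1]]' --force 50

```text
time_s: 6.5
tcp_pos: [0.5057, -0.1693, 0.1824]
eef_rot: [-180.0, -0.1, -7.6]
contact_force: [0.5, 0.2, -1.0]
gripper_width: 0.009
```

```bash
python3 look.py 4 340,210,470,330 320,110,420,220 6
python3 -c "
from h import *
inc([.493,.116,.18],-16);from plant import r;print(r.get_state()['moment'])"
```

```text
now 6.6 [ 0.505  -0.1693  0.1811] [-1.7999e+02  7.0000e-02 -7.5600e+00] F [-0.4 -0.7 -1. ] w 0.0092 q [  2.6   7.6 -18.1  -0.  -64.4  79.9]
shift [-0.0494 -0.2813  0.0012] rot [-0.      0.0012  0.1473] deg 8.4
[-0.0264509   0.02916416 -0.00762423]
```

View pics/scene4.png

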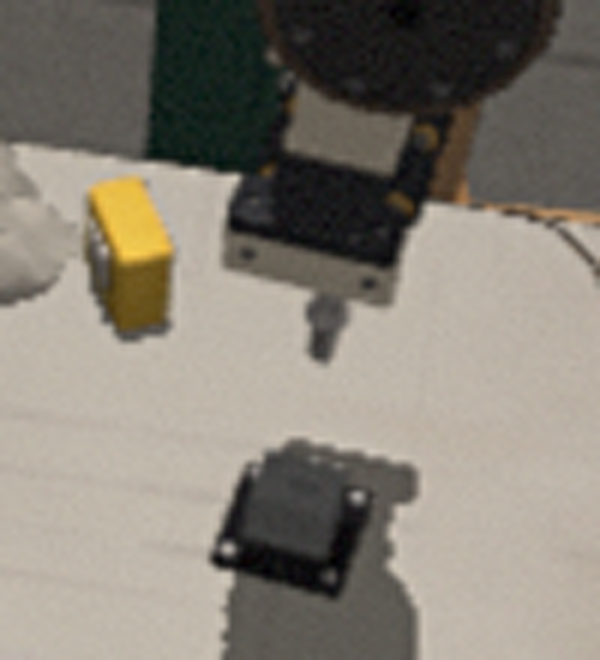

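Run:
```python
from h import *
s=load('scene4.pkl');x0,y0,x1,y1=345,140,395,180;S=16
im=cv2.resize(s['color'][y0:y1,x0:x1,::-1],None,fx=S,fy=S,interpolation=cv2.INTER_NEAREST)
im=np.clip(im.astype(int)*1.0,0,255).astype(np.uint8)
for dx,col in((0,(0,0,255)),(.0015,(0,255,0))):
    p=np.array([.505,-.1693,.1818]);a=np.radians(-7.56)
    X=np.array([np.cos(a),np.sin(a),0]);Y=np.array([-np.sin(a),np.cos(a),0]);Z=np.array([0,0,1])
    T=p+dx*X-.0406*Z
    L=[T+i*.0045*X+j*.001*Y for i in(-1,1) for j in(-1,1)]+[T+.01*Z+i*.007*X+j*.0025*Y for i in(-1,1) for j in(-1,1)]+[T+.034*Z+i*.007*X+j*.0025*Y for i in(-1,1) for j in(-1,1)]
    th=np.linspace(0,2*np.pi,30)
    C=[T+.034*Z+k*.004*Z+.0115*(np.cos(t)*X+np.sin(t)*Y) for t in th for k in(0,1)]
    for Q in(L,C):
        h=cv2.convexHull(((proj(s,Q)-[x0,y0]+.5)*S).astype(np.int32));cv2.polylines(im,[h],True,col,1)
cv2.imwrite('pics/kv.png',im)
```

```text
(no output)
```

View pics/kv.png

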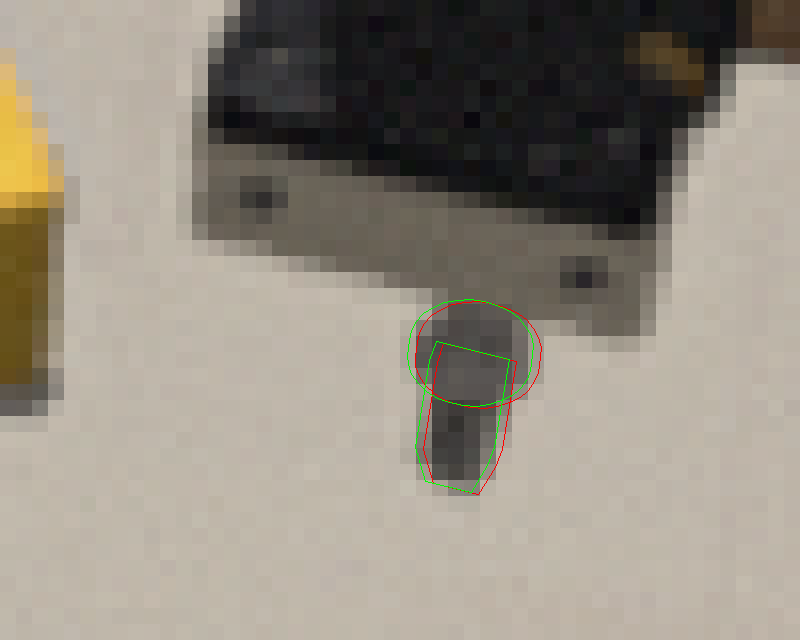

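Call:
step_arm --increments '[[[-0.05,-0.281,0],[0,0,0.147],1],[[-0.05,-0.281,0],[0,0,0.147],1],[[-0.05,-0.281,0],[0,0,0.147],1],[[-0.05,-0.281,0],[0,0,0.147],1],[[-0.05,-0.281,0],[0,0,0.147],1],[[-0.05,-0.281,0],[0,0,0.147],1],[[-0.05,-0.281,0],[0,0,0.147],1],[[-0.05,-0.281,0],[0,0,0.147],1],[[-0.05,-0.281,0],[0,0,0.147],1],[[-0.05,-0.281,0],[0,0,0.147],1]]'

```text
time_s: 7.6
tcp_pos: [0.4928, 0.1146, 0.1813]
eef_rot: [180.0, 0.0, -16.1]
contact_force: [0.2, 0.3, -1.1]
gripper_width: 0.0091
```

```bash
python3 look.py 5 240,210,370,330 310,210,430,310 6
python3 -c "
from h import *
inc([.492,.1163,.14],-16)"
```

```text
now 7.7 [0.493  0.1147 0.1816] [ 1.7999e+02  1.0000e-02 -1.6070e+01] F [-0.9 -0.   0.1] w 0.0092 q [ 35.4   5.  -21.1   0.  -64.   38.6]
shift [-0.0014 -0.0013  0.0416] rot [ 0.0002  0.0001 -0.0011] deg 0.1
```

View pics/scene5.png

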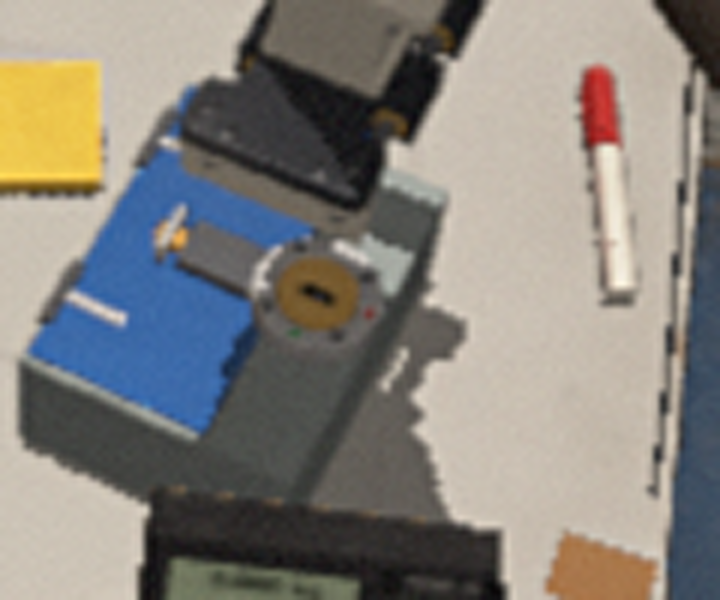

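View pics/top5.png

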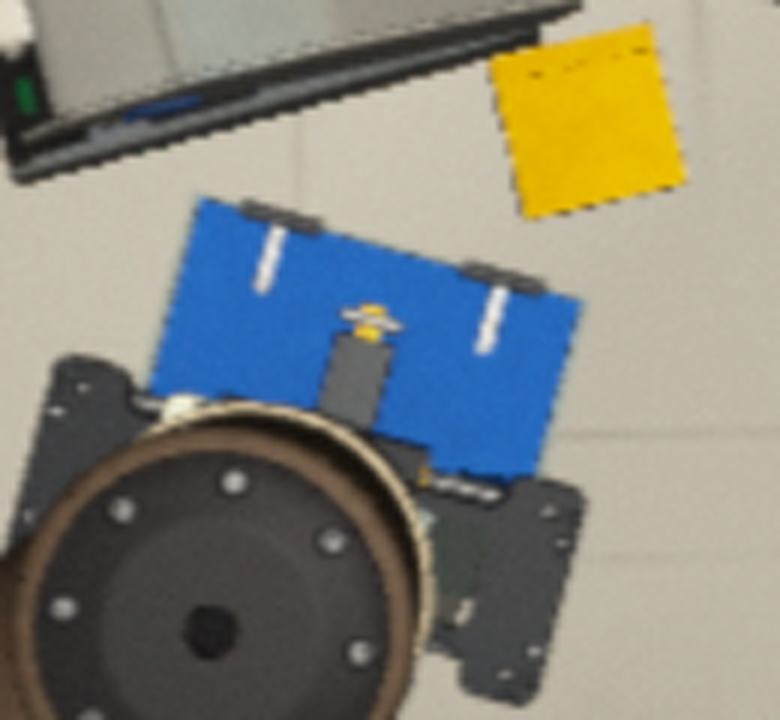

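```bash
cat > ov.py <<'E'
import sys
from h import *
def ov(c,st_p,yaw,b,S,fn,dx=.001,gain=1.5,lock=(.493,.116)):
    x0,y0,x1,y1=b
    im=cv2.resize(c['color'][y0:y1,x0:x1,::-1],None,fx=S,fy=S,interpolation=cv2.INTER_NEAREST)
    im=np.clip(im*gain,0,255).astype(np.uint8)
    a=np.radians(yaw);X=np.array([np.cos(a),np.sin(a),0]);Y=np.array([-np.sin(a),np.cos(a),0]);Z=np.array([0,0,1])
    T=np.array(st_p)+dx*X-.0406*Z
    L=[T+i*.0045*X+j*.001*Y for i in(-1,1) for j in(-1,1)]+[T+.01*Z+i*.007*X+j*.0025*Y for i in(-1,1) for j in(-1,1)]+[T+.034*Z+i*.007*X+j*.0025*Y for i in(-1,1) for j in(-1,1)]
    th=np.linspace(0,2*np.pi,30)
    C=[T+.034*Z+k*.004*Z+.0115*(np.cos(t)*X+np.sin(t)*Y) for t in th for k in(0,1)]
    P=[np.array([*lock,.09])+.019*(np.cos(t)*X+np.sin(t)*Y) for t in th]
    a=np.radians(-16);X=np.array([np.cos(a),np.sin(a),0]);Y=np.array([-np.sin(a),np.cos(a),0])
    H=[np.array([*lock,.09])+i*.008*X+j*.00325*Y for i in(-1,1) for j in(-1,1)]
    for Q,col in((L,(0,0,255)),(C,(0,0,255)),(P,(0,255,0)),(H,(0,255,0))):
        h=cv2.convexHull(((proj(c,Q)-[x0,y0]+.5)*S).astype(np.int32));cv2.polylines(im,[h],True,col,1)
    cv2.imwrite(fn,im)
E
python3 -c "
from ov import *
ov(load('scene5.pkl'),[.493,.1147,.1816],-16.07,(335,220,390,275),14,'pics/k5.png')"
```

```text
(no output)
```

View pics/k5.png

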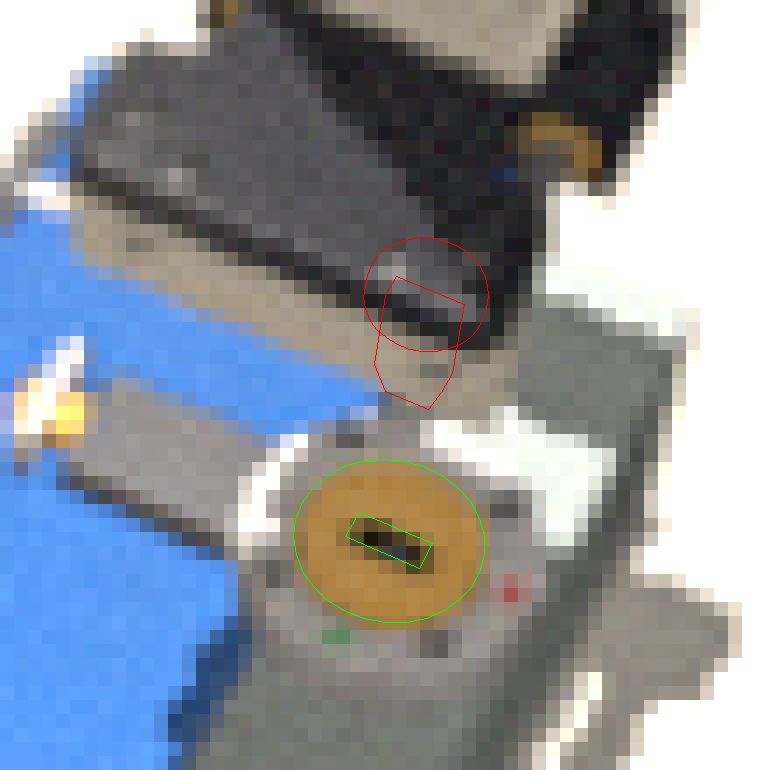

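Call:
step_arm --increments '[[[-0.0012,-0.0015,0.02],[0,0,0],1],[[-0.0012,-0.0015,0.04],[0,0,0],1],[[-0.0012,-0.0015,0.046],[0,0,0],1],[[-0.0012,-0.0015,0.046],[0,0,0],1],[[-0.0012,-0.0015,0.046],[0,0,0],1]]'

```text
time_s: 8.2
tcp_pos: [0.4929, 0.1174, 0.1365]
eef_rot: [-180.0, -0.0, -16.0]
contact_force: [0.7, -0.7, 0.2]
gripper_width: 0.0092
```

```bash
python3 look.py 6 240,210,370,330 310,210,430,310 6
python3 -c "
from ov import *
from plant import r
inc([.492,.1163,.13],-16)
s=r.get_state()
ov(load('scene6.pkl'),s['tcp_pos'],s['eef_rot'][2],(335,220,390,275),14,'pics/k6.png')"
```

```text
now 8.3 [0.4929 0.1177 0.1367] [-1.7994e+02 -7.0000e-02 -1.5980e+01] F [-0.3  0.3  0. ] w 0.0089 q [ 35.7   7.2 -24.9   0.  -57.8  38.3]
shift [-0.0005  0.0016  0.0067] rot [-0.0011 -0.0012  0.0004] deg 0.1
```

View pics/k6.png

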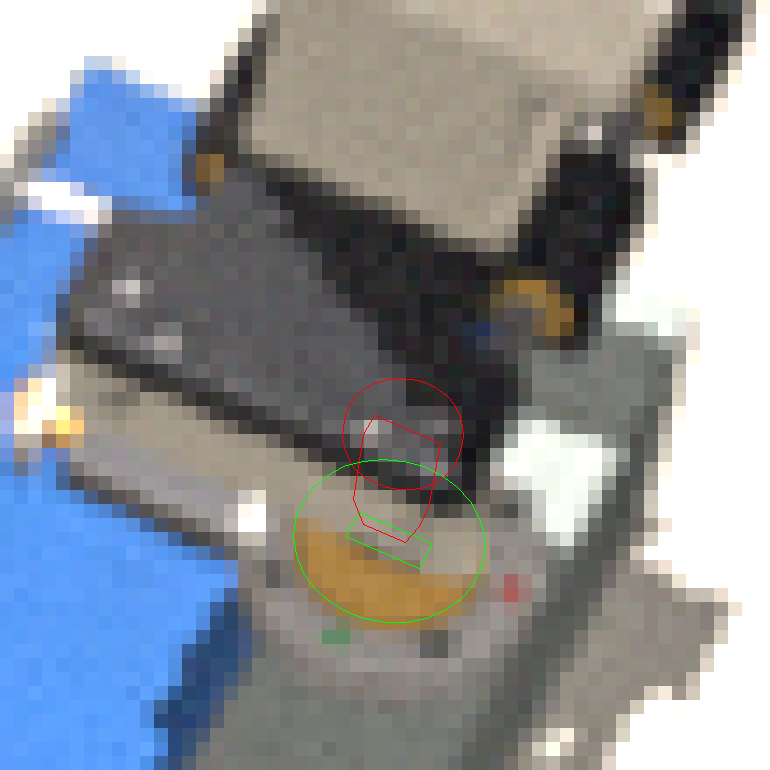

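Call:
step_arm --increments '[[[-0.0005,0.0014,0.0],[0,0,0],1],[[-0.0005,0.0014,0.003],[0,0,0],1],[[-0.0005,0.0014,0.006],[0,0,0],1],[[-0.0005,0.0014,0.009],[0,0,0],1],[[-0.0005,0.0014,0.012],[0,0,0],1],[[-0.0005,0.0014,0.012],[0,0,0],1]]'

```text
time_s: 8.9
tcp_pos: [0.491, 0.1161, 0.1231]
eef_rot: [180.0, 0.0, -16.0]
contact_force: [0.1, -0.2, -0.8]
gripper_width: 0.009
```

```bash
python3 -c "
from h import *
inc([.492,.1163,.11],-16);from plant import r;print(r.get_state()['moment'])"
```

```text
now 8.9 [0.491  0.1161 0.1231] [ 1.7996e+02  4.0000e-02 -1.5980e+01] F [ 0.1 -0.2 -0.8] w 0.009 q [ 35.6   7.9 -26.   -0.  -56.1  38.4]
shift [ 0.0009 -0.0004  0.0131] rot [0.0007 0.0007 0.0004] deg 0.1
[-0.02657077  0.05730966 -0.04320938]
```

Call:
step_arm --increments '[[[0.0005,0,0.002],[0,0,0],1],[[0.0005,0,0.004],[0,0,0.02],1],[[0.0005,0,0.006],[0,0,-0.02],1],[[0.0005,0,0.008],[0,0,0.02],1],[[0.0005,0,0.01],[0,0,-0.02],1],[[0.0005,0,0.01],[0,0,0],1]]'

```text
time_s: 9.5
tcp_pos: [0.4928, 0.1164, 0.1144]
eef_rot: [-179.9, -0.1, -15.9]
contact_force: [-0.3, -0.2, 5.1]
gripper_width: 0.0092
```

```bash
python3 -c "
from h import *
inc([.492,.1163,.0966],-16);from plant import r;print(r.get_state()['moment'])"
```

```text
now 9.5 [0.4928 0.1164 0.1144] [-1.7995e+02 -9.0000e-02 -1.5940e+01] F [-0.3 -0.2  5.1] w 0.0092 q [ 35.6   8.5 -26.7   0.  -54.8  38.4]
shift [-0.0007  0.0004  0.0178] rot [-0.0009 -0.0016  0.0011] deg 0.1
[0.07207874 0.15195273 0.00938631]
```

Call:
step_arm --increments '[[[0,0,0.002],[0,0,0.04],1],[[0,0,0.004],[0,0,-0.04],1],[[0,0,0.006],[0,0,0.04],1],[[0,0,0.008],[0,0,-0.04],1],[[0,0,0.01],[0,0,0.04],1],[[0,0,0.01],[0,0,-0.04],1],[[0,0,0.01],[0,0,0],1]]'

```text
time_s: 10.2
tcp_pos: [0.4924, 0.1164, 0.1043]
eef_rot: [-180.0, -0.1, -15.9]
contact_force: [-0.4, 0.2, 5.6]
gripper_width: 0.0095
```

```bash
python3 -c "
from h import *
inc([.492,.1163,.0966],-16);from plant import r;print(r.get_state()['moment'])"
```

```text
now 10.2 [0.4924 0.1164 0.1043] [-1.7996e+02 -6.0000e-02 -1.5880e+01] F [-0.4  0.2  5.6] w 0.0095 q [ 35.6   9.1 -27.4   0.  -53.4  38.5]
shift [-0.0004  0.0002  0.0077] rot [-0.0007 -0.001   0.002 ] deg 0.1
[0.03113254 0.14572114 0.01145667]
```

Call:
step_arm --increments '[[[0,0,0.002],[0,0,0.04],1],[[0,0,0.004],[0,0,-0.04],1],[[0,0,0.006],[0,0,0.04],1],[[0,0,0.008],[0,0,-0.04],1],[[0,0,0.009],[0,0,0.02],1],[[0,0,0.009],[0,0,0],1]]'

```text
time_s: 10.8
tcp_pos: [0.4932, 0.1164, 0.0964]
eef_rot: [-179.9, -0.1, -16.1]
contact_force: [-2.0, -0.6, 13.7]
gripper_width: 0.0096
```

```bash
python3 -c "
from h import *
inc([.492,.1163,.0966],-16);from plant import r;print(r.get_state()['moment'])"
```

```text
now 10.8 [0.4932 0.1164 0.0964] [-1.7994e+02 -1.4000e-01 -1.6070e+01] F [-2.  -0.6 13.7] w 0.0096 q [ 35.6   9.6 -28.    0.1 -52.3  38.3]
shift [-0.0011  0.0004 -0.0002] rot [-0.0011 -0.0025 -0.0013] deg 0.2
[-0.2796563   0.9807504   0.02185066]
```

Call:
step_arm --increments '[[[0,0,0.001],[0,0,0.03],1],[[0,0,0.002],[0,0,-0.03],1],[[0,0,0.002],[0,0,0.03],1],[[0,0,0.002],[0,0,0],1],[[0,0,0.002],[0,0,0],1]]' --force 60

```text
time_s: 11.3
tcp_pos: [0.4939, 0.1165, 0.0963]
eef_rot: [-179.9, -0.2, -15.9]
contact_force: [-8.4, -1.5, 27.6]
gripper_width: 0.0093
```

```bash
python3 look.py 7 240,210,370,330 310,210,430,310 6
python3 -c "
from h import *
inc([.492,.1163,.0966],-16);from plant import r;print(r.get_state()['moment'])"
```

```text
now 11.4 [0.4939 0.1165 0.0963] [-179.89   -0.25  -15.93] F [-6.4 -1.5 27.3] w 0.0093 q [ 35.6   9.6 -28.    0.2 -52.1  38.4]
shift [-0.0018  0.0007 -0.0003] rot [-0.002  -0.0043  0.0012] deg 0.3
[-0.69245311  2.82980712 -0.04687872]
```

View pics/scene7.png

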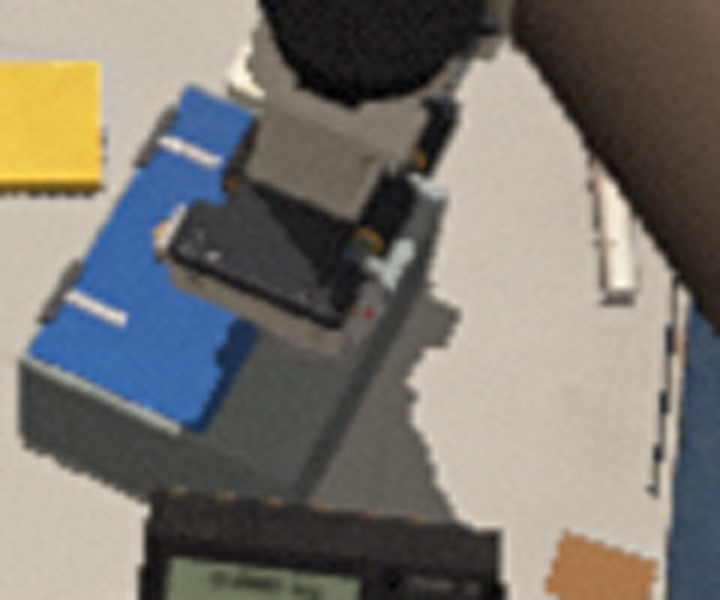

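Call:
step_arm --increments '[[[-0.0006,0,-0.001],[0,0,0],1],[[-0.0006,0,-0.001],[0,0,0.05],1],[[-0.0006,0,-0.001],[0,0,0.1],1],[[-0.0006,0,-0.001],[0,0,0.2],1],[[-0.0006,0,-0.001],[0,0,0.3],1],[[-0.0006,0,-0.001],[0,0,0.4],1],[[-0.0006,0,-0.001],[0,0,0.4],1]]'

```text
time_s: 12.1
tcp_pos: [0.4933, 0.1166, 0.0963]
eef_rot: [-179.8, -0.2, -39.1]
contact_force: [-2.9, -3.0, 19.7]
gripper_width: 0.0091
```

```bash
python3 -c "
from h import *
inc([.492,.1163,.0966],-111);from plant import r;print(r.get_state()['moment'])"
```

```text
now 12.1 [0.4933 0.1166 0.0963] [-1.7982e+02 -1.6000e-01 -3.9070e+01] F [-2.9 -3.  19.7] w 0.0091 q [ 35.6   9.6 -28.1   0.1 -52.1  15.2]
shift [-0.0008  0.0011 -0.0003] rot [-4.6000e-03 -5.0000e-04  1.2554e+00] deg 71.9
[-0.85591036  0.94290237  0.05002998]
```

Call:
step_arm --increments '[[[0,0,0],[0,0,0.13],1],[[0,0,0],[0,0,0.26],1],[[0,0,0],[0,0,0.39],1],[[0,0,0],[0,0,0.52],1],[[0,0,0],[0,0,0.65],1],[[0,0,0],[0,0,0.78],1],[[0,0,0],[0,0,0.9],1],[[0,0,0],[0,0,1.0],1],[[0,0,0],[0,0,1.0],1]]'

```text
time_s: 13.0
tcp_pos: [0.4938, 0.1173, 0.0963]
eef_rot: [-179.7, 0.1, -96.4]
contact_force: [-1.4, -0.8, 16.2]
gripper_width: 0.0093
```

```bash
python3 -c "
from h import *
inc([.492,.1163,.0966],-111);from plant import r;print(r.get_state()['moment'])"
```

```text
now 13.0 [0.4938 0.1173 0.0963] [-1.7971e+02  1.2000e-01 -9.6360e+01] F [-1.4 -0.8 16.2] w 0.0093 q [ 35.7   9.6 -28.1   0.1 -52.1 -42.1]
shift [ 0.0012  0.0017 -0.0003] rot [-0.0047  0.0028  0.2556] deg 14.6
[-0.26251377  0.70300542  0.08662533]
```

Call:
step_arm --increments '[[[0,0,0],[0,0,0.06],1],[[0,0,0],[0,0,0.12],1],[[0,0,0],[0,0,0.18],1],[[0,0,0],[0,0,0.23],1],[[0,0,0],[0,0,0.23],1]]'

```text
time_s: 13.5
tcp_pos: [0.4941, 0.1174, 0.0963]
eef_rot: [-179.7, 0.2, -109.4]
contact_force: [-0.8, -0.0, 15.6]
gripper_width: 0.009
```

```bash
python3 look.py 8 240,210,370,330 310,210,430,310 6
python3 -c "
from h import *
inc([.492,.1163,.0966],-111);from plant import r;print(r.get_state()['moment'])"
```

```text
now 13.6 [0.4941 0.1174 0.0964] [-179.73    0.2  -109.34] F [-0.2 -0.1 16.2] w 0.0092 q [ 35.6   9.6 -28.    0.1 -52.  -55.1]
shift [ 0.0017  0.0016 -0.0003] rot [-0.0047  0.0036  0.029 ] deg 1.7
[-0.07103018  0.1957324   0.05647429]
```

View pics/scene8.png

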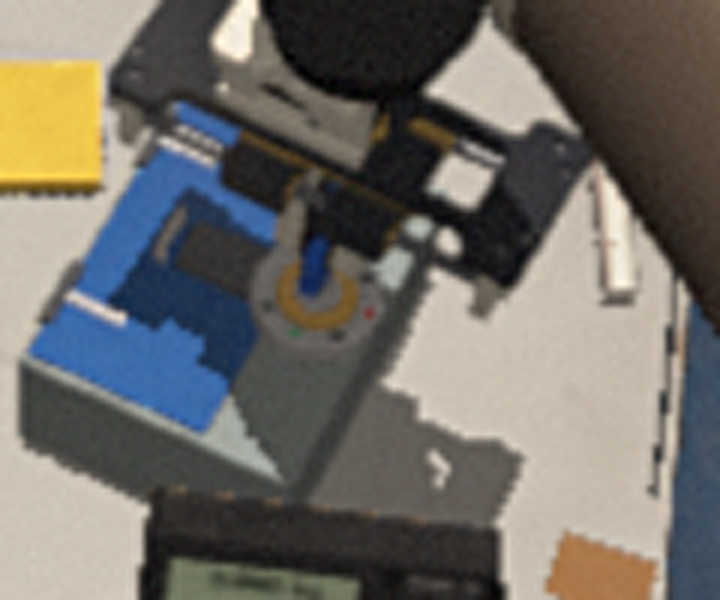

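View pics/top8.png

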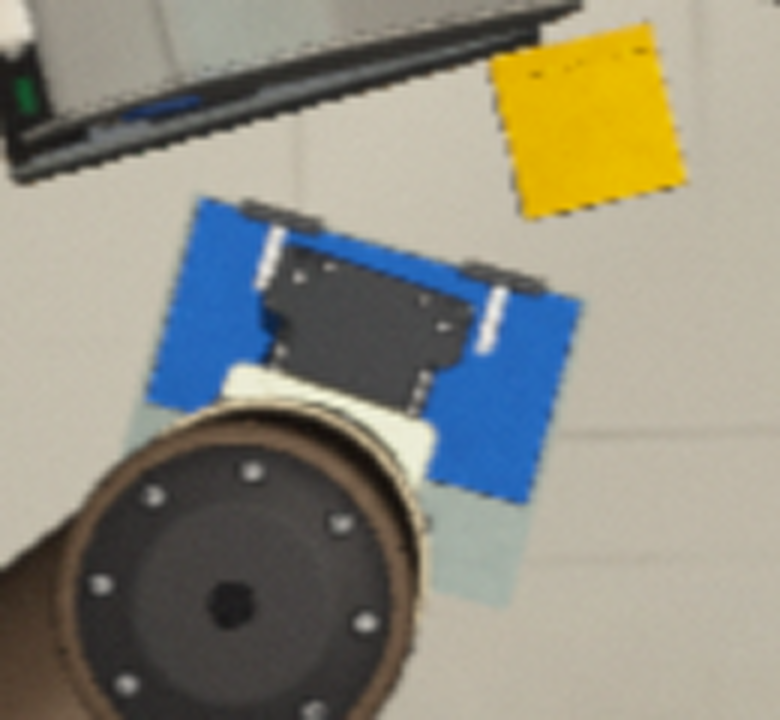

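Call:
step_arm --increments '[[[0,0,0],[0,0,0.04],1],[[0,0,0],[0,0,0.08],1],[[0,0,0],[0,0,0.08],1],[[0,0,0],[0,0,0.08],1]]'

```text
time_s: 14.0
tcp_pos: [0.4941, 0.1174, 0.0963]
eef_rot: [-179.7, 0.2, -113.9]
contact_force: [-0.9, -0.8, 15.3]
gripper_width: 0.0089
```

```bash
python3 -c "
from h import *
inc([.492,.1163,.0966],-111);from plant import r;print(r.get_state()['moment'],r.get_state()['joint_torque'])"
```

```text
now 14.0 [0.4941 0.1174 0.0963] [-179.74    0.22 -113.89] F [-0.9 -0.8 15.3] w 0.0089 q [ 35.7   9.6 -28.1   0.1 -52.  -59.6]
shift [ 0.0018  0.0015 -0.0003] rot [-0.0046  0.0037 -0.0504] deg 2.9
[-0.07898663  0.16050317  0.369978  ] [ -0.3686361  -31.2853682   19.46088552   3.51779535   0.19637526
  -0.36806518]
```

Call:
step_arm --increments '[[[0,0,0],[0,0,0],1],[[0,0,0],[0,0,0],1],[[0,0,0],[0,0,0],1],[[0,0,0],[0,0,0],1],[[0,0,0],[0,0,0],1],[[0,0,0],[0,0,0],1],[[0,0,0],[0,0,0],1],[[0,0,0],[0,0,0],1]]'

```text
time_s: 14.8
tcp_pos: [0.4941, 0.1174, 0.0964]
eef_rot: [-179.7, 0.2, -113.9]
contact_force: [0.1, 0.2, 15.3]
gripper_width: 0.0091
```

```bash
python3 look.py 9 240,210,370,330 335,225,395,275 12
python3 -c "
from h import *
inc([.492,.1163,.0966],-111);from plant import r;print(r.get_state()['moment'])"
```

```text
now 14.9 [0.4941 0.1174 0.0964] [-179.74    0.22 -113.89] F [-0.1 -0.4 15.3] w 0.0095 q [ 35.7   9.6 -28.    0.1 -52.  -59.6]
shift [ 0.0018  0.0015 -0.0002] rot [-0.0047  0.0037 -0.0504] deg 2.9
[-0.03136375  0.23734024  0.32527589]
```

View pics/scene9.png

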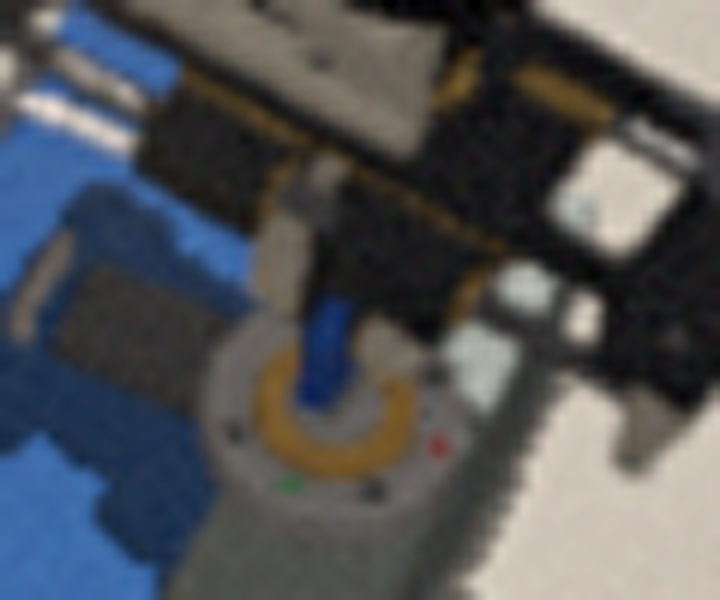

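```bash
python3 -c "
from plant import r
print(r.close_job()); s=r.get_state(); print(s['time_s'],s['tcp_pos'],s['contact_force'],s['moment'])"
```

```text
the job is handed in; nothing more can be done
None
the job is handed in; nothing more can be done
```

The key is in the lock, pushed home and turned to the stop, and I handed the job in at about 15 s with the arm still gripping it. No verdict is reported and the plug and bolt joints can't be read, so the result rests on the checks below.

- **Getting the key:** I gripped the blue handle with about 10 N, raised the grip to 50 N, and lifted the key straight out of its stand. I then carried it over to the lock.
- **Seating it:** I wiggled it down past the pins, feeling 5–14 N of resistance. It stopped hard at a TCP height of 0.0963 m; about 0.0966 m was expected with the collar on the lock face. Pressing up to 27 N moved it no further, so I took the collar as seated before turning.
- **Turning it:** I turned the hand about 1.7 rad clockwise. The twisting moment rose from about 0.06 to 0.37 N m, which I took as the stop.

**Last checks:**
- The last picture shows the handle lined up with the green dot and the collar on the plug.
- The brass bolt no longer shows in the staple.
- The readings were steady: about 15 N downward, 0.33 N m twist, hardly any sideways force, a grip set to 60 N, and a tilt of about 0.3°.
- The note pad has not moved in the last picture, and the tape measure had not when last in view after the lift. I did not look at the label roll again, but the arm went nowhere near it.

**Disagreement:** the two cameras differed by about 1.5 mm on where the keyhole and key were. I used the average, and the key went in with little sideways force. During the hardest push the sideways force rose to about 8 N, and backing off 1 mm brought it down again.

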